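# Ease a loaded packing tray over the step onto the parcel scale

## Task

Take the loaded tray by its handle bar and slide it off the wooden board, nose first, over the small step and onto the parcel scale until its nose presses on the sprung bumper of the end stop; push there lightly and steadily, about 5 to 10 newtons, for half a second, then let go with the tray still resting against the bumper. Slide it rather than carry it: raise only the nose, just enough to clear the step, without jamming the tray into the step's edge, pressing it hard on the scale, ramming the bumper or tipping the cartons in it. Leave it lying flat and square to the stop about in the middle of the scale's width, and leave the other things where they are.

Things in the scene. Friction and masses are not known exactly. Their poses are not given: they have to be found in the camera images.
- board: Fixed plywood feed board, 240 (its x) x 260 (its y) mm, flat top 40 mm above its origin. Origin: centre of its underside, on the table. Its +y axis is the sliding direction and points to the scale, which stands 3 mm beyond its +y edge.
- scale: Fixed parcel scale, flat steel platform 250 (x) x 300 (y) mm, top 50 mm above its origin (origin: centre of the platform in x and y, at about table height). Axes as the board; its -y edge (y = -150 mm) is the step, an upright square edge. On its levelling feet the platform lies 5 to 10 mm above the board's top. A console up to 105 mm high stands beside it at x = +130 to +190 mm.
- fence: End stop: aluminium bar 170 (x) x 12 (y) x 18 (z) mm fixed across the platform near its +y end, axes as the scale. Origin: centre of the bar's underside. From it a rubber bumper pad, 90 mm wide, 4 to 20 mm above the platform, stands out to -y; how far is set by hand and not measured: its free face lies 28 to 68 mm from the origin (feel or look). Sprung, 1 N per mm for 8 mm, then solid.
- tray: Grey open tray, 140 (x) x 200 (y) x 35 (z) mm, 4 mm walls and floor, square bottom edges, 0.35 kg, loaded to about 0.65 kg (centre of mass about 15 mm behind its middle). Origin: centre of its underside. Its +y end is the nose, and lies towards the scale. Nearly aligned with the board at the start.
- tray_bar (a point): Centre of the tray's handle: a round steel bar 12 mm thick, 102 mm long along the tray's x, on two 8 mm uprights 86 mm apart (clear between), above the nose wall: 93 mm ahead (+y) of the tray's origin, 75 mm above its underside, 40 mm above the wall's top. No carton within 80 mm behind it. Pinched by fingers closing along the tray's y, it lets the tray pitch.
- tray_nose (a point): Middle of the bottom edge of the tray's nose, 100 mm ahead (+y) of the tray's origin.
- tray_tail (a point): Middle of the bottom edge of the tray's tail, 100 mm behind (-y) the tray's origin.
- tall_carton: White carton, 52 x 50 x 100 mm tall, about 0.16 kg, standing loose in the tray's rear half. Origin: centre of its underside, z up its height.
- flat_carton: Black carton, 50 x 80 x 42 mm tall, about 0.12 kg, standing loose in the tray's rear half beside the white one. Origin: centre of its underside, z up.
- marker: Marker pen, 120 mm long, lying on the board along its -x edge, to be left alone. Origin: middle of its underside.
- tape_roll: Roll of packing tape, 96 mm across, 45 mm high, lying flat on the table, to be left alone. Origin: centre of its underside.
- black_box: Black product carton, 100 x 140 x 60 mm, on the table, to be left alone. Origin: centre of its underside.
- code_reader: Bar-code reader standing on its foot, 75 x 60 x 135 mm, on the table, to be left alone. Origin: centre of its underside.
- stapler: Stapler, 40 x 140 x 40 mm, on the table, to be left alone. Origin: centre of its underside.

How it is judged:
By the outcome, as a careful person would: the job done as asked, in the order asked, and still so for the second after the job is handed in, with the robot touching nothing.
It also fails if it takes over 61 s, if anything falls off the work surface, if the arm or the gripper's body presses on something with over 40 N, if the wrist force passes 120 N, or if a joint passes its speed limit or range.

## Robot

A 7-joint arm with a two-finger parallel gripper is mounted at the origin on the work surface. World frame = base frame: x ahead of the robot, y to its left, z up, the work surface at z = 0. Lengths are in m, angles in degrees, forces in N, time in s.
With the tool pointing down it reaches from about 0.425 to 0.875 m from the base axis. Payload 4.7 kg.
Tool frame: the origin (TCP) lies midway between the tips of the shut fingers; the grasp point (between the pads) lies env.grip_point_offset behind it (env.grip_point_offset is the distance from the TCP to the grasp point, in m); z points along the fingers, y is the line along which they close (so a half turn about z gives the same grasp; the last joint's range is limited). The gripper opens to 87 mm and grips with 3 to 60 N. Pads are 19 mm wide; open, the fingers measure 117 mm over their backs; the gripper's body (75 mm by 190 mm) begins 51 mm behind the grasp point.
Start: joints at [70.25, 18.392, -4.016, 83.108, 1.295, 78.541, -3.26], TCP at [0.228, -0.609, 0.188] pointing down, gripper open.
Joint ranges: [-163.93, 163.93], [-17.29, 119.83], [-79.2, 71.16], [3.27, 140.29], [-89.18, 269.18], [5.43, 117.66], [-154.24, 154.24]. Speed limits (degrees/s): [147.25, 147.25, 180, 180, 180, 180, 180].

## Interface

Orientations are given as [roll, pitch, yaw] about the fixed x, y, z axes, in that order (R = Rz(yaw) Ry(pitch) Rx(roll)).
In Python, from cell import env gives the robot as it stands.
- The arm moves only by the shell command python3 -m creep 'ROWS' [FORCE]. ROWS is a JSON object of lists of equal length, an entry for each row: "translation": the shift along the tool's x, y, z in units of 0.08 m (1.0 is 0.08 m), a list of three; "turn": the turn, a rotation vector about the tool's x, y, z in units of 180 degrees (1.0 is 180 degrees), a list of three; "grip": the opening, from 0 (shut) to 1 (fully open). In form: {"translation": [[x, y, z], ...], "turn": [[ax, ay, az], ...], "grip": [grip, ...]}. A call has 1 to 5 rows; each row shifts and turns the commanded pose from where the row before left it, along the tool's axes as they then stand; what a row does not reach is not made up. A row lasts 1/8 s, in which the tool goes at most 62.5 mm and 10.7 degrees, less where a joint would pass 70% of its speed; a pose out of reach is approached as far as the arm can. A call with a number of a shift or a turn outside -1 to 1 is refused whole. A call with a gripper value outside its range is refused whole. The fingers move at their own pace and stop on an object; FORCE is the grip in N (left out, the last holds). Time passes only in rows, so rows that do not move let the fingers close. It gives the time, the measured TCP pose, the force, the opening and the grip force at its end, in the units of the state.
- env.get_obs(): the state, without advancing time (a new reading comes with each control period).
- env.read_camera(name): name is "scene" or "top" or "wrist"; returns a dict with "frame" (420x560x3 uint8, red, green, blue), "z_map" (420x560 float32, m along the optical axis (not along the pixel's ray), 0 where there is no reading), "K" (3x3 intrinsics, pixels), "rvec" (rotation vector, rad) and "tvec" (3), from world to camera coordinates, as OpenCV has them. Camera axes: x right, y down, z forward; pixel columns grow to the right and rows downward; lengths in m; the calibration is good to about 2 mm. A picture is of the moment at which its call begins.
- env.sign_off(): hands the job in; it is judged then, once.
The state is a dict: "time_s": time; "qpos": joint angles; "joint_velocities": joint speeds; "effort": joint torques, N m; "tool_pos": TCP position; "tool_rot": TCP orientation; "force": force on the tool from outside, world axes, zero at the start; "wrist_torque": the same for the moment, N m; "grip_width": finger opening in m; "grasp_force": force on a finger pad.
Only numpy, scipy, OpenCV 4.12 (cv2) and the standard library are available. Lean on these libraries where they do the work, as an engineer would, in place of code of your own. Each camera call takes 0.05 s, during which the arm holds its last target. There are 200 camera calls.

## Working session

There is one attempt and no reset: what is moved stays moved. The work goes in short steps, Python scripts to look and compute and a shell command to move; the robot and the scene stay as the last step left them, time stands still between calls to the robot, and variables do not carry over. Pictures are saved under pics/ and viewed, at most 10 in all, crops included, and the job is handed in when it is done.

```bash
mkdir -p pics; ls; python3 - <<'E'
from cell import env
import cv2,numpy as np
print(env.get_obs(), env.grip_point_offset)
for n in("scene","top"):
    d=env.read_camera(n); cv2.imwrite(f"pics/{n}0.png",d["frame"][:,:,::-1]); np.savez(f"{n}0.npz",**d)
    R=cv2.Rodrigues(d["rvec"])[0]; print(n,-R.T@np.ravel(d["tvec"]),d["K"],R.round(2))
E
```

```text
pics
{'time_s': 0.0, 'qpos': array([70.24914831, 18.43914201, -4.01568324, 83.17400461,  1.29476933,
       78.54179523, -3.25939249]), 'joint_velocities': array([-0.0094517 , -0.01918988,  0.03047837,  0.03360225,  0.02183455,
        0.0425663 , -0.08970851]), 'effort': array([ 3.54595513e-04, -4.91280949e+01, -4.03487189e-01, -3.12529707e+01,
       -6.38422254e-02,  4.38267749e-02,  1.71854363e-04]), 'tool_pos': array([ 0.22799266, -0.60804078,  0.18686854]), 'tool_rot': array([-1.79890290e+02,  5.49771964e-03,  2.05612922e+01]), 'force': array([0.37413648, 0.38561628, 0.60316365]), 'wrist_torque': array([-0.00047935,  0.04080373,  0.02041801]), 'grasp_force': 0.0, 'grip_width': 0.08690912788917342} 0.0187
scene [1.72316396 0.22287041 0.93621399] [[487.1549138    0.         276.44502361]
 [  0.         487.1549138  212.31740954]
 [  0.           0.           1.        ]] [[-0.17  0.99 -0.03]
 [ 0.55  0.07 -0.83]
 [-0.82 -0.15 -0.55]]
top [ 0.34510145 -0.02219822  1.15199448] [[443.77927046   0.         275.33158572]
 [  0.         443.77927046 210.82060115]
 [  0.           0.           1.        ]] [[ 0.01 -1.   -0.  ]
 [-0.99 -0.01 -0.16]
 [ 0.16  0.   -0.99]]
```

View pics/scene0.png

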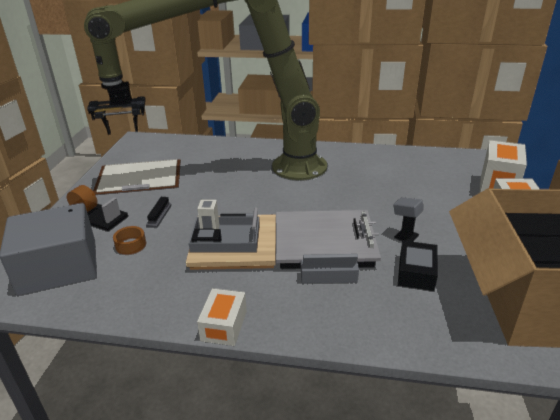

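View pics/top0.png

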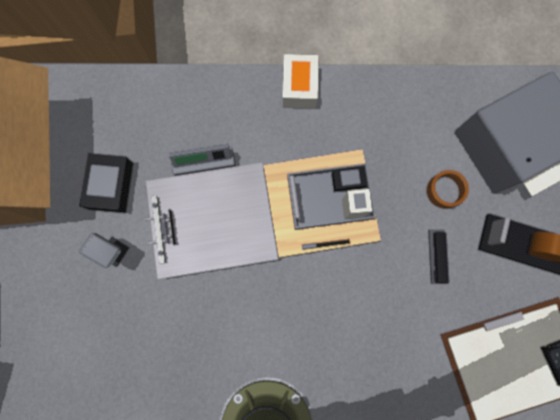

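The scene view shows the tray (≈225,232) on the board, with the scale (≈325,235), console and fence (≈365,230) to its right. In the top view the tray is at ≈(330,200), handle bar near (297,200), scale ≈(212,220), and fence ≈(158,230) with the bumper ≈(171,228). The slide runs along image −x (world +y), tilted slightly.

```bash
cat > h.py <<'E'
import numpy as np,cv2
def cloud(d):
    R=cv2.Rodrigues(d["rvec"])[0]; z=d["z_map"]; v,u=np.mgrid[:z.shape[0],:z.shape[1]]
    K=d["K"]; c=np.stack([(u-K[0,2])/K[0,0]*z,(v-K[1,2])/K[1,1]*z,z],-1)
    p=(c-np.ravel(d["tvec"]))@R; p[z==0]=np.nan
    return p
def rect(m,p,s=1.):
    q=p[m][:,:2].astype(np.float32); r=cv2.minAreaRect(q*1000); return r
E
python3 - <<'E'
from h import *
d=np.load("top0.npz"); p=cloud(d); f=d["frame"]; hsv=cv2.cvtColor(f,cv2.COLOR_RGB2HSV)
Z=p[...,2]; v,u=np.mgrid[:420,:560]
box=lambda a,b,c,e:(u>=a)&(u<=b)&(v>=c)&(v<=e)
wood=box(255,390,140,265)&(hsv[...,1]>70)&(hsv[...,0]<30)&(abs(Z-.04)<.012)
print("board z",np.nanmedian(Z[wood]),rect(wood,p),cv2.boxPoints(rect(wood,p)).round())
pl=box(140,282,155,285)&(abs(Z-.05)<.006)&(hsv[...,1]<60)
pl=cv2.morphologyEx(pl.astype(np.uint8),cv2.MORPH_OPEN,np.ones((5,5)))>0
sc=pl&box(150,268,178,280); print("scale z",np.nanmedian(Z[sc]),rect(pl,p),cv2.boxPoints(rect(pl,p)).round())
tr=box(280,385,155,235)&(Z>.065)
print("tray>65",rect(tr,p),cv2.boxPoints(rect(tr,p)).round())
s=cloud(np.load("scene0.npz"))
for n,P in(("top",p),("scene",s)):
    q=P.reshape(-1,3); 
    c=q[(abs(q[:,0]-.39)<.15)&(q[:,1]>-.35)&(q[:,1]<.4)&(q[:,2]>.03)&(q[:,2]<.2)]
    for lo,hi in((.0,.05),(.05,.06),(.06,.085),(.085,.1),(.1,.13),(.13,.16)):
        m=c[(c[:,2]>lo)&(c[:,2]<hi)]; print(n,lo,hi,len(m),m.min(0).round(3),m.max(0).round(3),np.median(m,0).round(3)) if len(m) else 0
np.save("ps.npy",s)
big=cv2.resize(f[140:290,140:390][:,:,::-1],None,fx=3.2,fy=3.2,interpolation=cv2.INTER_CUBIC); cv2.imwrite("pics/topcrop.png",big)
E
```

```text
board z 0.03988747261090864 ((551.2930908203125, -135.33465576171875), (239.9299774169922, 259.3018493652344), 9.65192985534668) [[ 411.  -28.]
 [ 455. -283.]
 [ 691. -243.]
 [ 648.   13.]]
scale z 0.04738072780956802 ((515.3018188476562, 145.27122497558594), (272.6116943359375, 299.88885498046875), 9.65412712097168) [[356. 270.]
 [406. -25.]
 [675.  20.]
 [625. 316.]]
tray>65 ((562.6347045898438, -156.49270629882812), (140.68194580078125, 200.87083435058594), 7.871990203857422) [[ 479.  -67.]
 [ 507. -266.]
 [ 646. -246.]
 [ 619.  -47.]]
top 0.0 0.05 10038 [ 0.356 -0.282  0.03 ] [0.54 0.4  0.05] [0.469 0.056 0.046]
top 0.05 0.06 1053 [ 0.356 -0.263  0.05 ] [0.54 0.4  0.06] [0.452 0.112 0.051]
top 0.06 0.085 920 [ 0.394 -0.264  0.06 ] [0.54  0.399 0.085] [0.491 0.251 0.067]
top 0.085 0.1 52 [ 0.383 -0.239  0.085] [0.539 0.394 0.1  ] [ 0.509 -0.19   0.093]
top 0.1 0.13 644 [ 0.38  -0.241  0.1  ] [0.54 0.4  0.13] [0.419 0.365 0.123]
top 0.13 0.16 458 [ 0.395 -0.24   0.13 ] [0.539 0.4   0.149] [ 0.516 -0.201  0.143]
scene 0.0 0.05 3008 [ 0.358 -0.281  0.03 ] [0.54 0.4  0.05] [0.477 0.09  0.047]
scene 0.05 0.06 579 [ 0.365 -0.26   0.05 ] [0.54  0.399 0.06 ] [0.47  0.079 0.052]
scene 0.06 0.085 532 [ 0.398 -0.264  0.06 ] [0.54  0.4   0.085] [0.492 0.245 0.067]
scene 0.085 0.1 52 [ 0.422 -0.191  0.085] [0.536 0.399 0.1  ] [0.44  0.365 0.094]
scene 0.1 0.13 277 [ 0.386 -0.193  0.1  ] [0.54 0.4  0.13] [0.44  0.369 0.12 ]
scene 0.13 0.16 142 [ 0.406 -0.241  0.13 ] [0.54 0.4  0.15] [ 0.517 -0.196  0.143]
```

View pics/topcrop.png

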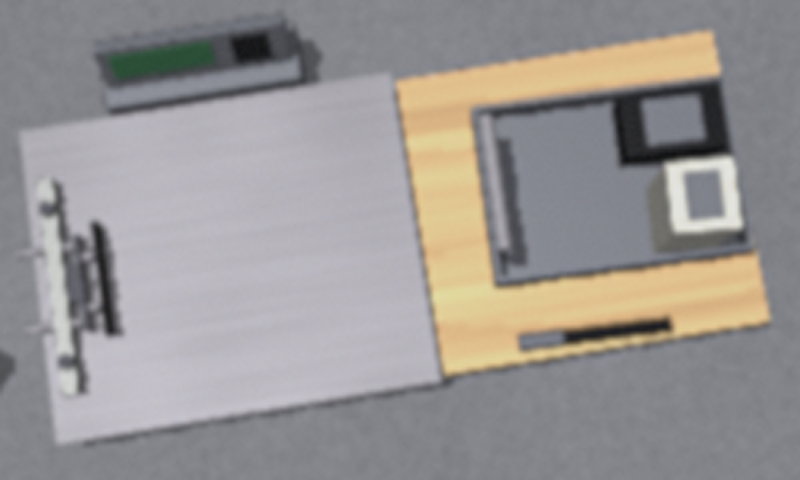

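The crop shows the handle bar at crop ≈(487–515,110–270), the bumper pad at ≈(92–120,222–335), and a tray that is slightly right-skewed relative to the board. Next I measure the bar and the bumper.

```bash
cat >> h.py <<'E'
YAW=np.deg2rad(9.65); EX=np.array([np.cos(YAW),np.sin(YAW)]); EY=np.array([-np.sin(YAW),np.cos(YAW)]); SC=np.array([.504,.1435])
def tosc(q): return np.stack([(q[...,:2]-SC)@EX,(q[...,:2]-SC)@EY,q[...,2]],-1)*1000
def togo(target,o):  # world shift target -> units in tool axes
    from scipy.spatial.transform import Rotation as Ro
    R=Ro.from_euler("xyz",o["tool_rot"],degrees=True); return R.inv().apply(np.array(target)-o["tool_pos"])/.08
E
python3 - <<'E'
from h import *
from cell import env
T=np.array([.5626,-.1565]);a=np.deg2rad(7.9)
for n in("top","scene"):
    d=np.load(n+"0.npz"); P=cloud(d); hsv=cv2.cvtColor(d["frame"],cv2.COLOR_RGB2HSV)
    q=P.reshape(-1,3); 
    tx=(q[:,:2]-T)@[np.cos(a),np.sin(a)];ty=(q[:,:2]-T)@[-np.sin(a),np.cos(a)]
    m=(abs(tx)<.06)&(ty>.07)&(ty<.12)&(q[:,2]>.1)
    b=q[m]; print(n,"bar",len(b),np.median(b,0).round(4),b.min(0).round(3),b.max(0).round(3),"tray y",np.median(ty[m]),"x",tx[m].min(),tx[m].max(),"ztop",np.percentile(b[:,2],90))
    s=tosc(q); V=hsv[...,2].ravel()
    m=(abs(s[:,0])<120)&(s[:,1]>40)&(s[:,1]<150)&(s[:,2]>57)&(s[:,2]<75)
    for lo in range(50,150,6):
        k=m&(s[:,1]>=lo)&(s[:,1]<lo+6)
        if k.sum()>2: print(lo,k.sum(),s[k].min(0).round(),s[k].max(0).round(),V[k].mean().round())
    m=(abs(s[:,0])<120)&(s[:,1]>-145)&(s[:,1]<50); print("scale z",np.median(s[m,2]))
    m=(s[:,2]<50)&(abs(s[:,0])<105)&(s[:,1]>-190)&(s[:,1]<-160);print("board z",np.median(s[m,2]))
o=env.get_obs(); print(togo([.55,-.064,.26],o))
E
```

```text
top bar 212 [ 0.5492 -0.0635  0.1198] [ 0.499 -0.075  0.1  ] [ 0.601 -0.052  0.126] tray y 0.09322789568416684 x -0.051417096866601314 0.05066570432910916 ztop 0.1221396991414859
92 100 [-51.  92.  57.] [39. 98. 73.] 59.0
98 23 [-45.  98.  59.] [ 38. 103.  68.] 116.0
104 20 [-35. 104.  59.] [ 23. 110.  67.] 117.0
110 74 [-42. 110.  58.] [ 31. 116.  69.] 103.0
116 41 [-38. 116.  59.] [ 27. 122.  69.] 116.0
122 163 [-90. 122.  57.] [ 80. 128.  73.] 149.0
128 162 [-89. 128.  60.] [ 79. 134.  74.] 190.0
134 69 [-90. 134.  57.] [ 78. 140.  72.] 191.0
140 10 [-37. 141.  57.] [ 26. 145.  63.] 158.0
146 10 [-38. 146.  57.] [ 27. 150.  63.] 155.0
scale z 47.17177030763308
board z 39.87561024003096
scene bar 94 [ 0.5623 -0.062   0.1199] [ 0.499 -0.076  0.101] [ 0.604 -0.052  0.124] tray y 0.09381384061875309 x -0.051054942250568724 0.05517611339760166 ztop 0.12261624372036024
92 45 [-48.  92.  58.] [43. 98. 72.] 40.0
98 8 [-50.  98.  60.] [ 22. 103.  68.] 94.0
104 9 [-23. 105.  57.] [ 33. 109.  65.] 105.0
110 36 [-43. 110.  59.] [ 37. 116.  69.] 78.0
116 25 [-40. 116.  57.] [ 33. 122.  68.] 87.0
122 64 [-83. 123.  57.] [ 80. 128.  74.] 117.0
128 69 [-86. 128.  59.] [ 83. 134.  73.] 140.0
134 27 [-84. 134.  60.] [ 81. 138.  72.] 143.0
140 7 [-34. 140.  59.] [ 28. 144.  63.] 137.0
146 6 [-38. 146.  58.] [ 28. 150.  64.] 136.0
scale z 44.260618274463134
board z 37.11633221895639
[ 6.15675129 -4.95614268 -0.90496623]
```

```bash
python3 -m creep '{"translation":[[0,0,-0.45],[0,0,-0.45],[0.2,-0.26,0],[0.41,-0.515,0],[0.41,-0.515,0]],"turn":[[0,0,0.035],[0,0,0.035],[0,0,0],[0,0,0],[0,0,0]],"grip":[1,1,1,1,1]}'
python3 -m creep '{"translation":[[0.41,-0.515,0],[0.41,-0.515,0],[0.41,-0.515,0],[0.41,-0.515,0],[0.41,-0.515,0]],"turn":[[0,0,0],[0,0,0],[0,0,0],[0,0,0],[0,0,0]],"grip":[1,1,1,1,1]}'
python3 -m creep '{"translation":[[0.41,-0.515,0],[0.41,-0.515,0],[0.41,-0.515,0],[0.2,-0.25,0],[0,0,0]],"turn":[[0,0,0],[0,0,0],[0,0,0],[0,0,0],[0,0,0]],"grip":[1,1,1,1,1]}'
python3 - <<'E'
from h import *
from cell import env
o=env.get_obs(); print(o["tool_pos"],o["tool_rot"],o["force"],togo([.5497,-.064,.13],o))
d=env.read_camera("wrist"); np.savez("w1.npz",**d); cv2.imwrite("pics/w1.png",d["frame"][:,:,::-1])
E
```

```text
time_s: 0.72
tool_pos: [0.2952, -0.4937, 0.2593]
tool_rot: [-180.0, 0.0, 7.9]
force: [-0.2, 0.0, -0.1]
grip_width: 0.0868
grasp_force: 0.0
time_s: 1.35
tool_pos: [0.4291, -0.2667, 0.2597]
tool_rot: [180.0, 0.0, 7.9]
force: [1.0, -0.4, 0.0]
grip_width: 0.0868
grasp_force: 0.0
time_s: 1.98
tool_pos: [0.5226, -0.1076, 0.2595]
tool_rot: [-179.9, 0.0, 8.2]
force: [0.4, -0.5, -0.7]
grip_width: 0.0869
grasp_force: 0.0
[ 0.52260164 -0.10758224  0.25951143] [-1.79936870e+02  2.34220174e-02  8.24997112e+00] [ 0.39120077 -0.48814365 -0.69489303] [ 0.41405729 -0.48875152  1.61926324]
```

View pics/w1.png

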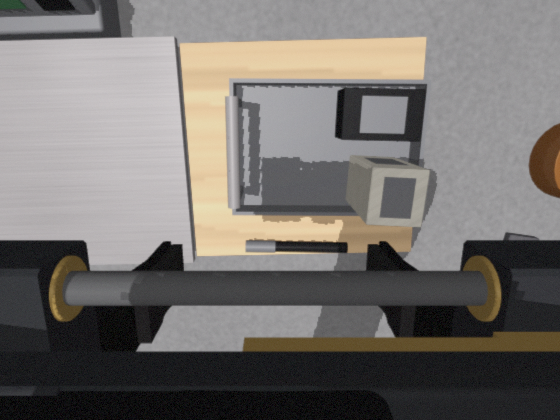

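The wrist view shows the bar at ≈(234,97–207), with both cartons standing in the tray's rear. I'll measure the bar in this view.

```bash
python3 - <<'E'
from h import *
from cell import env
d=np.load("w1.npz"); P=cloud(d)[85:220,215:255].reshape(-1,3); b=P[(P[:,2]>.11)&(P[:,2]<.14)]
r=cv2.minAreaRect((b[:,:2]*1000).astype(np.float32)); print(len(b),r,np.percentile(b[:,2],[50,95]))
o=env.get_obs(); t=[r[0][0]/1000,r[0][1]/1000,.15]; print(togo(t,o))
E
```

```text
1457 ((550.5258178710938, -63.285804748535156), (101.84151458740234, 12.276092529296875), 7.86085844039917) [0.11985118 0.12141428]
[ 0.43769196 -0.52729259  1.36818301]
```

```bash
python3 -m creep '{"translation":[[0.22,-0.265,0],[0.218,-0.262,0.2],[0,0,0.4],[0,0,0.4],[0,0,0.37]],"turn":[[0,0,0.002],[0,0,0],[0,0,0],[0,0,0],[0,0,0]],"grip":[1,1,1,1,1]}'
python3 -m creep '{"translation":[[0,0,0.2],[0,0,0.2],[0,0,0.2],[0,0,0.06],[0,0,0]],"turn":[[0,0,0],[0,0,0],[0,0,0],[0,0,0],[0,0,0]],"grip":[1,1,1,1,1]}'
python3 - <<'E'
from h import *
from cell import env
o=env.get_obs(); print(o["tool_pos"],o["tool_rot"],o["force"],togo([.5505,-.0633,.0975],o))
E
```

```text
time_s: 2.65
tool_pos: [0.5501, -0.0663, 0.1489]
tool_rot: [179.9, 0.1, 7.4]
force: [-0.3, -1.1, 0.3]
grip_width: 0.0867
grasp_force: 0.0
time_s: 3.28
tool_pos: [0.5512, -0.0638, 0.0975]
tool_rot: [180.0, 0.0, 7.6]
force: [-0.1, 0.9, 1.2]
grip_width: 0.0874
grasp_force: 0.0
[ 0.55115929 -0.06384608  0.09752031] [1.79998959e+02 2.57973881e-03 7.60197988e+00] [-0.14238409  0.86030325  1.19546437] [-0.00726563 -0.00785625  0.00025407]
```

```bash
python3 -m creep '{"translation":[[0,-0.008,0],[0,0,0],[0,0,0],[0,0,0],[0,0,0]],"turn":[[0,0,0],[0,0,0],[0,0,0],[0,0,0],[0,0,0]],"grip":[0.5,0.3,0.15,0.05,0]}' 25
python3 -m creep '{"translation":[[0,0,0],[0,0,0],[0,0,0],[0,0,0],[0,0,0]],"turn":[[0,0,0],[0,0,0],[0,0,0],[0,0,0],[0,0,0]],"grip":[0,0,0,0,0]}' 25
```

```text
time_s: 3.9
tool_pos: [0.551, -0.0632, 0.0976]
tool_rot: [180.0, 0.0, 7.6]
force: [0.4, 0.4, -0.7]
grip_width: 0.0451
grasp_force: 0.0
time_s: 4.53
tool_pos: [0.551, -0.0632, 0.0975]
tool_rot: [180.0, 0.0, 7.6]
force: [0.2, 0.9, 0.0]
grip_width: 0.0014
grasp_force: 0.0
```

```bash
python3 - <<'E'
from h import *
from cell import env
print({k:env.get_obs()[k] for k in("grip_width","grasp_force","tool_pos")})
w=env.read_camera("wrist")["frame"]; d=env.read_camera("scene"); np.savez("s2.npz",**d)
c=cv2.resize(d["frame"][170:270,180:300],None,fx=3.3,fy=4.2,interpolation=cv2.INTER_CUBIC)[:420]
cv2.imwrite("pics/w2.png",cv2.resize(np.hstack([w,c]),(800,int(800*420/(560+c.shape[1]))))[:,:,::-1])
E
```

```text
{'grip_width': 0.0013792902880547945, 'grasp_force': 0.0, 'tool_pos': array([ 0.55098316, -0.06323634,  0.09751193])}
```

View pics/w2.png

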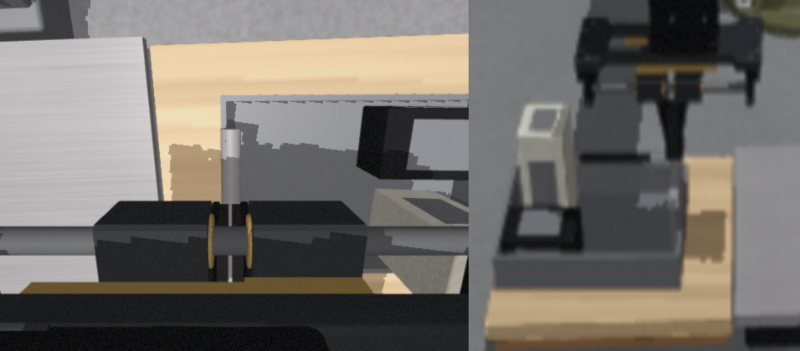

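The picture shows shut fingers at ≈(230,240) with the bar's far end at ≈(230,130–200). The reading says empty and the view is ambiguous, so I'll check where the bar is now and what lies between the fingers.

```bash
python3 -m creep '{"translation":[[0,0,0],[0,0,0]],"turn":[[0,0,0],[0,0,0]],"grip":[0,0]}' 25
python3 - <<'E'
from h import *
from cell import env
d=env.read_camera("wrist"); np.savez("w3.npz",**d); P=cloud(d)
print("calib cam", -cv2.Rodrigues(d["rvec"])[0].T@np.ravel(d["tvec"]))
f=d["frame"]; hs=cv2.cvtColor(f,cv2.COLOR_RGB2HSV)
for v in range(140,335,10):
    row=P[v,255:305]; k=np.nanargmax(np.where(np.isnan(row[:,2]),-1,row[:,2])*(hs[v,255:305,2]>75)); 
    print(v,255+k,row[k].round(4),hs[v,255+k])
c=f[130:360,200:350]; cv2.imwrite("pics/w3.png",cv2.resize(c,None,fx=2.6,fy=2.6,interpolation=cv2.INTER_CUBIC)[:,:,::-1])
E
```

```text
time_s: 4.88
tool_pos: [0.551, -0.0632, 0.0975]
tool_rot: [180.0, -0.0, 7.6]
force: [-0.0, 0.6, -1.0]
grip_width: 0.0007
grasp_force: 0.0
calib cam [ 0.61932342 -0.05378381  0.29405717]
140 269 [ 0.6046 -0.0523  0.0758] [120   4 171]
150 275 [ 0.6013 -0.0563  0.0974] [100  10  77]
160 270 [ 0.5986 -0.0543  0.1215] [170   8 181]
170 282 [ 0.5946 -0.0606  0.1216] [150   6 162]
180 274 [ 0.5894 -0.0574  0.1215] [168   6 202]
190 274 [ 0.5845 -0.0581  0.1213] [170   6 125]
200 280 [ 0.5801 -0.0616  0.1217] [150   6 118]
210 273 [ 0.5745 -0.0589  0.1211] [150   2 119]
220 278 [ 0.5699 -0.062   0.1214] [  0   6 126]
230 277 [ 0.5649 -0.0622  0.1221] [ 10   6 126]
240 274 [ 0.5595 -0.0614  0.1218] [173   8 124]
250 255 [ 0.5858 -0.0532  0.2071] [170  35  22]
260 255 [ 0.5876 -0.0536  0.2178] [ 20 136 116]
270 298 [ 0.5882 -0.063   0.2219] [17 92 78]
280 298 [ 0.5866 -0.0631  0.2233] [ 17 117  83]
290 296 [ 0.5841 -0.0631  0.223 ] [ 20 127 143]
300 298 [ 0.5822 -0.0638  0.2236] [ 19 121  78]
310 296 [ 0.5797 -0.0637  0.2235] [ 20 137 132]
320 295 [ 0.576  -0.0641  0.2214] [ 20 134 110]
330 274 [ 0.5087 -0.0682  0.1207] [168  17  76]
```

View pics/w3.png

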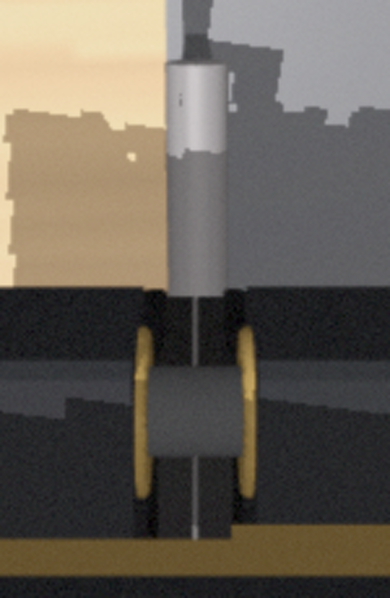

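The crop shows the fingers fully shut over the bar at ≈(195,295), so the fingertips seem to be above it. I'll check the real fingertip height in both views.

```bash
python3 - <<'E'
from h import *
P=cloud(np.load("w3.npz"))
for v in(238,242,246,250,255,262): print(v,[tuple(P[v,u].round(3)) for u in(262,268,282,288)])
S=cloud(np.load("s2.npz")); q=S.reshape(-1,3); V=np.load("s2.npz")["frame"].max(-1).ravel()
m=(abs(q[:,0]-.551)<.03)&(abs(q[:,1]+.063)<.03)&(q[:,2]>.06)
for lo in np.arange(.06,.2,.01):
    k=m&(q[:,2]>=lo)&(q[:,2]<lo+.01); b=q[k]
    if len(b): print(lo.round(2),len(b),b.min(0).round(3),b.max(0).round(3),V[k].mean().round())
E
```

```text
238 [(np.float64(0.531), np.float64(-0.056), np.float64(0.04)), (np.float64(0.559), np.float64(-0.058), np.float64(0.12)), (np.float64(0.56), np.float64(-0.065), np.float64(0.12)), (np.float64(0.535), np.float64(-0.075), np.float64(0.044))]
242 [(np.float64(0.562), np.float64(-0.056), np.float64(0.134)), (np.float64(0.557), np.float64(-0.059), np.float64(0.119)), (np.float64(0.558), np.float64(-0.066), np.float64(0.12)), (np.float64(0.563), np.float64(-0.068), np.float64(0.133))]
246 [(np.float64(0.562), np.float64(-0.056), np.float64(0.139)), (np.float64(0.561), np.float64(-0.059), np.float64(0.135)), (np.float64(0.562), np.float64(-0.065), np.float64(0.135)), (np.float64(0.564), np.float64(-0.067), np.float64(0.14))]
250 [(np.float64(0.562), np.float64(-0.056), np.float64(0.144)), (np.float64(0.561), np.float64(-0.059), np.float64(0.141)), (np.float64(0.562), np.float64(-0.065), np.float64(0.14)), (np.float64(0.563), np.float64(-0.067), np.float64(0.144))]
255 [(np.float64(0.562), np.float64(-0.056), np.float64(0.15)), (np.float64(0.561), np.float64(-0.059), np.float64(0.147)), (np
[... 364 characters left out ...]
6 8 [ 0.524 -0.061  0.061] [ 0.581 -0.053  0.069] 72.0
0.07 20 [ 0.522 -0.064  0.072] [ 0.58  -0.054  0.078] 65.0
0.11 13 [ 0.541 -0.071  0.116] [ 0.579 -0.055  0.12 ] 79.0
0.12 18 [ 0.545 -0.068  0.12 ] [ 0.581 -0.056  0.125] 81.0
0.13 19 [ 0.548 -0.071  0.132] [ 0.564 -0.054  0.14 ] 44.0
0.14 18 [ 0.548 -0.071  0.14 ] [ 0.568 -0.053  0.15 ] 33.0
0.15 18 [ 0.544 -0.07   0.151] [ 0.566 -0.053  0.159] 26.0
0.16 21 [ 0.559 -0.073  0.16 ] [ 0.567 -0.051  0.17 ] 30.0
0.17 30 [ 0.538 -0.075  0.17 ] [ 0.567 -0.048  0.18 ] 27.0
0.18 32 [ 0.541 -0.078  0.18 ] [ 0.566 -0.048  0.189] 27.0
0.19 2 [ 0.562 -0.068  0.197] [ 0.567 -0.067  0.197] 38.0
0.2 1 [ 0.559 -0.068  0.209] [ 0.559 -0.068  0.209] 48.0
```

The fingertips really stand at z ≈ 0.132, while tool_pos reports 0.0975, so the reported height is about 34 mm low. I'll open, go down by that amount while watching the force, and check again.

```bash
python3 -m creep '{"translation":[[0,0,0],[0,0,0],[0,0,0],[0,0,0],[0,0,0]],"turn":[[0,0,0],[0,0,0],[0,0,0],[0,0,0],[0,0,0]],"grip":[0.7,0.7,0.7,0.7,0.7]}' 25
python3 -m creep '{"translation":[[0,0,0.1],[0,0,0.11],[0,0,0.11],[0,0,0.1],[0,0,0]],"turn":[[0,0,0],[0,0,0],[0,0,0],[0,0,0],[0,0,0]],"grip":[0.7,0.7,0.7,0.7,0.7]}' 25
python3 - <<'E'
from h import *
from cell import env
d=env.read_camera("wrist"); P=cloud(d); q=P.reshape(-1,3)
m=(abs(q[:,0]-.55)<.03)&(abs(q[:,1]+.063)<.05)&(abs(q[:,1]+.063)>.016)&(q[:,2]>.055)&(q[:,2]<.2)
for lo in np.arange(.05,.16,.01):
    b=q[m&(q[:,2]>=lo)&(q[:,2]<lo+.01)]
    if len(b): print(lo.round(2),len(b),b.min(0).round(3),b.max(0).round(3))
cv2.imwrite("pics/w4.png",d["frame"][:,:,::-1])
E
```

```text
time_s: 5.55
tool_pos: [0.551, -0.0632, 0.0975]
tool_rot: [180.0, 0.0, 7.6]
force: [0.6, -0.3, 0.1]
grip_width: 0.0428
grasp_force: 0.0
time_s: 6.18
tool_pos: [0.5503, -0.0631, 0.0629]
tool_rot: [-180.0, 0.1, 7.6]
force: [-0.4, -0.3, 0.6]
grip_width: 0.0611
grasp_force: 0.0
0.09 135 [ 0.545 -0.1    0.096] [ 0.567 -0.022  0.1  ]
0.1 529 [ 0.545 -0.1    0.1  ] [ 0.568 -0.022  0.11 ]
0.11 536 [ 0.549 -0.1    0.11 ] [ 0.568 -0.022  0.12 ]
0.12 603 [ 0.537 -0.102  0.12 ] [ 0.568 -0.02   0.13 ]
0.13 237 [ 0.537 -0.102  0.13 ] [ 0.568 -0.02   0.14 ]
0.14 1432 [ 0.535 -0.099  0.14 ] [ 0.563 -0.027  0.15 ]
0.15 871 [ 0.537 -0.1    0.15 ] [ 0.567 -0.023  0.16 ]
```

View pics/w4.png

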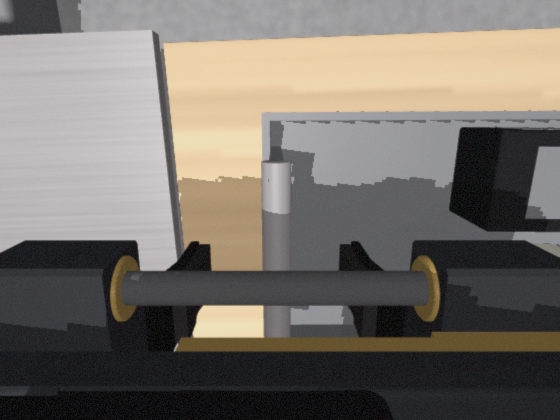

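The fingers now straddle the bar (≈(277,160–335)), fingers at x≈195 and 365, with the tips at z≈0.096. Closing.

```bash
python3 -m creep '{"translation":[[0,0,0],[0,0,0],[0,0,0],[0,0,0],[0,0,0]],"turn":[[0,0,0],[0,0,0],[0,0,0],[0,0,0],[0,0,0]],"grip":[0.3,0.2,0.1,0,0]}' 25
python3 -m creep '{"translation":[[0,0,0],[0,0,0],[0,0,0]],"turn":[[0,0,0],[0,0,0],[0,0,0]],"grip":[0,0,0]}' 25
```

```text
time_s: 6.85
tool_pos: [0.551, -0.0632, 0.0639]
tool_rot: [180.0, 0.0, 7.6]
force: [0.7, 0.2, -0.1]
grip_width: 0.019
grasp_force: 0.0
time_s: 7.22
tool_pos: [0.551, -0.0634, 0.064]
tool_rot: [180.0, -0.0, 7.6]
force: [0.4, -0.7, -0.3]
grip_width: 0.011
grasp_force: 25.0
```

```bash
python3 -m creep '{"translation":[[0,-0.03,-0.03],[0,-0.05,-0.03],[-0.01,-0.06,-0.03],[-0.01,-0.06,-0.03],[-0.01,-0.04,-0.03]],"turn":[[0,0,-0.0023],[0,0,-0.0023],[0,0,-0.0023],[0,0,-0.0023],[0,0,-0.0022]],"grip":[0,0,0,0,0]}' 25
python3 -m creep '{"translation":[[0,0,0]],"turn":[[0,0,0]],"grip":[0]}' 25
python3 - <<'E'
from h import *
from cell import env
o=env.get_obs(); print(tosc(o["tool_pos"]),o["tool_rot"])
d=env.read_camera("top"); P=cloud(d); q=P.reshape(-1,3); s=tosc(q)
m=(abs(s[:,0])<90)&(s[:,1]<-180)&(s[:,1]>-205)&(s[:,2]>70)&(s[:,2]<92); print("nose wall top", np.median(s[m],0), m.sum())
E
```

```text
time_s: 7.85
tool_pos: [0.5455, -0.0439, 0.076]
tool_rot: [-180.0, 0.0, 9.7]
force: [-0.3, -0.8, -4.0]
grip_width: 0.0109
grasp_force: 25.0
time_s: 7.98
tool_pos: [0.5458, -0.0435, 0.0763]
tool_rot: [-180.0, -0.0, 9.7]
force: [0.2, 1.9, -2.6]
grip_width: 0.0114
grasp_force: 25.0
[   9.8382288  -191.32965165   76.25649002] [-1.79957635e+02 -1.76077453e-02  9.70287071e+00]
nose wall top [nan nan nan] 0
  return _methods._mean(a, axis=axis, dtype=dtype,
  ret = um.true_divide(
```

```bash
python3 -m creep '{"translation":[[-0.008,-0.08,0],[-0.012,-0.12,0],[-0.012,-0.12,0],[-0.012,-0.12,0],[-0.012,-0.12,0]],"turn":[[0,0,0],[0,0,0],[0,0,0],[0,0,0],[0,0,0]],"grip":[0,0,0,0,0]}' 25
python3 -m creep '{"translation":[[-0.012,-0.12,0],[-0.012,-0.12,0],[-0.012,-0.12,0],[-0.012,-0.12,0],[-0.012,-0.1,-0.005]],"turn":[[0,0,0],[0,0,0],[0,0,0],[0,0,0],[0,0,0]],"grip":[0,0,0,0,0]}' 25
python3 - <<'E'
from h import *
from cell import env
o=env.get_obs(); print(tosc(o["tool_pos"]),o["tool_rot"],o["force"])
d=env.read_camera("scene"); cv2.imwrite("pics/s5.png",cv2.resize(d["frame"][170:300,170:400],(800,452),interpolation=cv2.INTER_CUBIC)[:,:,::-1])
E
```

```text
time_s: 8.65
tool_pos: [0.5336, -0.0004, 0.0759]
tool_rot: [180.0, 0.0, 9.7]
force: [0.9, -1.0, -3.2]
grip_width: 0.011
grasp_force: 25.0
time_s: 9.28
tool_pos: [0.5211, 0.0445, 0.0763]
tool_rot: [180.0, 0.0, 9.7]
force: [1.2, -1.4, -4.5]
grip_width: 0.0108
grasp_force: 25.0
[   0.26612767 -100.49669331   76.31255642] [1.79999823e+02 7.49934527e-03 9.66751540e+00] [ 1.1892328  -1.38068003 -4.49925628]
```

View pics/s5.png

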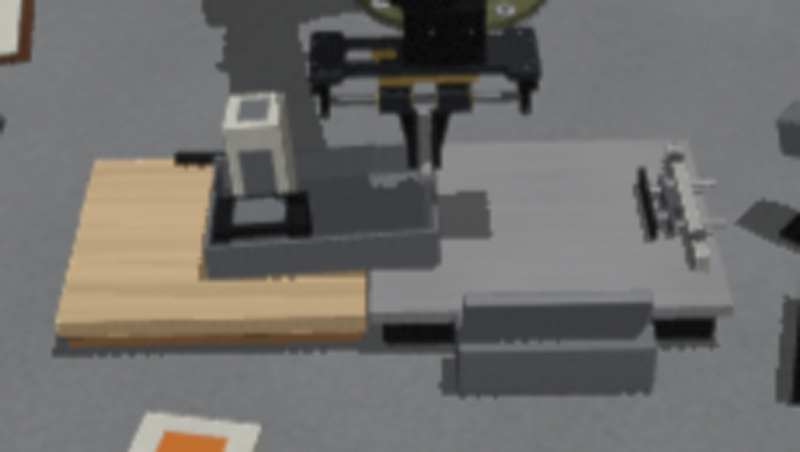

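Nose (≈435,180) is past the step and clear of the platform, and the cartons are upright. I'll raise a little as the tray advances until its centre of mass has passed the step.

```bash
python3 -m creep '{"translation":[[0,-0.12,-0.014],[0,-0.12,-0.014],[0,-0.12,-0.014],[0,-0.12,-0.014],[0,-0.12,-0.012]],"turn":[[0,0,0],[0,0,0],[0,0,0],[0,0,0],[0,0,0]],"grip":[0,0,0,0,0]}' 25
python3 -m creep '{"translation":[[0,-0.12,0],[0,-0.1,0],[0,-0.08,0],[0,-0.06,0],[0,0,0]],"turn":[[0,0,0],[0,0,0],[0,0,0],[0,0,0],[0,0,0]],"grip":[0,0,0,0,0]}' 25
python3 - <<'E'
from h import *
from cell import env
o=env.get_obs(); print(tosc(o["tool_pos"]),o["tool_rot"],o["force"])
E
```

```text
time_s: 9.95
tool_pos: [0.5132, 0.0918, 0.0819]
tool_rot: [180.0, -0.0, 9.7]
force: [0.7, -1.4, -3.6]
grip_width: 0.0109
grasp_force: 25.0
time_s: 10.58
tool_pos: [0.5084, 0.1204, 0.0819]
tool_rot: [-180.0, -0.0, 9.7]
force: [0.6, 0.5, -2.3]
grip_width: 0.0109
grasp_force: 25.0
[  0.48710515 -23.54480327  81.93221996] [-1.79955717e+02 -1.24292916e-02  9.68337234e+00] [ 0.59414714  0.54420461 -2.29551717]
```

```bash
python3 -m creep '{"translation":[[0,-0.05,0.02],[0,-0.08,0.024],[0,-0.08,0.024],[0,-0.08,0.024],[0,-0.06,0.016]],"turn":[[0,0,0],[0,0,0],[0,0,0],[0,0,0],[0,0,0]],"grip":[0,0,0,0,0]}' 25
python3 -m creep '{"translation":[[0,-0.04,0.008],[0,-0.04,0.006],[0,-0.04,0.004]],"turn":[[0,0,0],[0,0,0],[0,0,0]],"grip":[0,0,0]}' 25
python3 - <<'E'
from h import *
from cell import env
o=env.get_obs(); print(tosc(o["tool_pos"]),o["tool_rot"],o["force"])
E
```

```text
time_s: 11.2
tool_pos: [0.5037, 0.1475, 0.0731]
tool_rot: [180.0, 0.0, 9.7]
force: [1.0, -2.6, -1.5]
grip_width: 0.011
grasp_force: 25.0
time_s: 11.58
tool_pos: [0.5022, 0.1566, 0.0717]
tool_rot: [180.0, -0.0, 9.6]
force: [-0.1, -2.4, -0.9]
grip_width: 0.011
grasp_force: 25.0
[ 0.42750917 13.1957852  71.68044323] [ 1.79989058e+02 -6.14216355e-04  9.63466909e+00] [-0.05993818 -2.44022166 -0.93564247]
```

```bash
python3 -m creep '{"translation":[[0,-0.06,0.003],[0,-0.1,0.002],[0,-0.1,0],[0,-0.1,0],[0,-0.1,0]],"turn":[[0,0,0],[0,0,0],[0,0,0],[0,0,0],[0,0,0]],"grip":[0,0,0,0,0]}' 25
python3 -m creep '{"translation":[[0,-0.08,0],[0,-0.06,0],[0,-0.05,0],[0,-0.03,0],[0,0,0]],"turn":[[0,0,0],[0,0,0],[0,0,0],[0,0,0],[0,0,0]],"grip":[0,0,0,0,0]}' 25
python3 - <<'E'
from h import *
from cell import env
o=env.get_obs(); print(tosc(o["tool_pos"]),o["tool_rot"],o["force"])
d=env.read_camera("top"); P=cloud(d); s=tosc(P); v,u=np.mgrid[:420,:560]
V=d["frame"].max(-1)
m=(s[...,2]>75)&(s[...,2]<90)&(abs(s[...,0])<85)&(s[...,1]>-140)&(s[...,1]<110)
print("tray rim",m.sum(),cv2.minAreaRect(s[m][:,:2].astype(np.float32)),np.median(s[m][:,2]))
for lo,hi in((-130,-90),(-60,0),(20,85)):
    k=m&(s[...,1]>lo)&(s[...,1]<hi); print(lo,s[k].min(0),s[k].max(0),np.median(s[k][:,2]))
m=(s[...,2]>57)&(s[...,2]<73)&(abs(s[...,0])<50)&(s[...,1]>85)&(s[...,1]<105)&(V<90); print("pad",m.sum(),s[m].min(0) if m.any() else 0)
cv2.imwrite("pics/t6.png",cv2.resize(d["frame"][140:290,140:390],(800,480),interpolation=cv2.INTER_CUBIC)[:,:,::-1])
E
```

```text
time_s: 12.2
tool_pos: [0.4962, 0.1932, 0.0716]
tool_rot: [180.0, -0.0, 9.7]
force: [1.4, -4.8, 2.7]
grip_width: 0.0111
grasp_force: 25.0
time_s: 12.82
tool_pos: [0.4933, 0.2104, 0.0716]
tool_rot: [-180.0, -0.0, 9.7]
force: [0.2, -4.0, 4.8]
grip_width: 0.0106
grasp_force: 25.0
[ 0.67801634 67.76054034 71.55394083] [-1.79993357e+02 -3.15485603e-02  9.65054628e+00] [ 0.22542572 -4.0185949   4.82246429]
tray rim 477 ((-0.6174545288085938, -26.28697967529297), (140.9762420654297, 198.80699157714844), 0.3402808606624603) 82.27348377663333
-130 [ -70.53015784 -125.85440054   75.14514335] [ 69.69839925 -90.02863421  89.94271891] 82.18217182887207
-60 [-71.11351436 -59.99779179  75.59265278] [69.86916182 -1.24966842 89.9890933 ] 82.04430357571133
20 [-70.78723751  20.36673913  75.75309736] [69.33465329 73.51770128 87.78451687] 82.38881019810623
pad 0 0
```

View pics/t6.png

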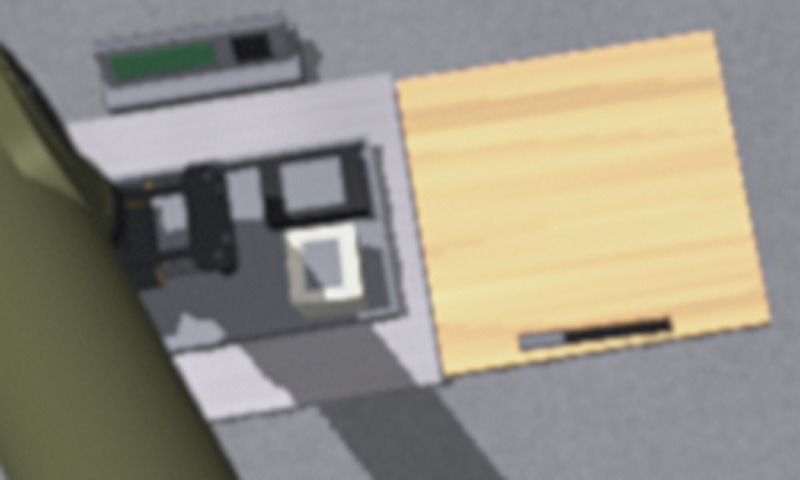

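The tray is fully on the scale, flat, 0.3° off square and centred to about 1 mm, with the cartons upright (≈(315,180) and (325,265)). The gripper is pressing down about 5 N, so I'll relieve that first and then approach the bumper slowly.

```bash
python3 -m creep '{"translation":[[0,-0.01,-0.004],[0,-0.03,-0.003],[0,-0.03,0],[0,-0.03,0],[0,-0.03,0]],"turn":[[0,0,0],[0,0,0],[0,0,0],[0,0,0],[0,0,0]],"grip":[0,0,0,0,0]}' 25
python3 -m creep '{"translation":[[0,-0.025,0],[0,-0.02,0]],"turn":[[0,0,0],[0,0,0]],"grip":[0,0]}' 25
python3 - <<'E'
from h import *
from cell import env
for i in range(3):
    o=env.get_obs(); print(tosc(o["tool_pos"]),o["force"],o["force"][:2]@EY)
E
```

```text
time_s: 13.5
tool_pos: [0.4909, 0.2207, 0.0715]
tool_rot: [-180.0, 0.0, 9.7]
force: [0.8, -3.7, 0.9]
grip_width: 0.0109
grasp_force: 25.0
time_s: 13.75
tool_pos: [0.4903, 0.2243, 0.0716]
tool_rot: [-180.0, 0.0, 9.7]
force: [0.6, -2.8, 0.8]
grip_width: 0.0114
grasp_force: 25.0
[5.42904582e-02 8.19795215e+01 7.15829895e+01] [ 0.62631475 -2.83628243  0.78434309] -2.901137991977975
[5.42904582e-02 8.19795215e+01 7.15829895e+01] [ 0.62631475 -2.83628243  0.78434309] -2.901137991977975
[5.42904582e-02 8.19795215e+01 7.15829895e+01] [ 0.62631475 -2.83628243  0.78434309] -2.901137991977975
```

```bash
for i in 1; do python3 -m creep '{"translation":[[0,-0.015,0],[0,-0.015,0]],"turn":[[0,0,0],[0,0,0]],"grip":[0,0]}' 25; done | egrep 'tool_pos|force'
python3 -m creep '{"translation":[[0,-0.015,0],[0,-0.015,0]],"turn":[[0,0,0],[0,0,0]],"grip":[0,0]}' 25 | egrep 'tool_pos|force'
python3 -m creep '{"translation":[[0,-0.015,0]],"turn":[[0,0,0]],"grip":[0]}' 25 | egrep 'tool_pos|force'
python3 -m creep '{"translation":[[0,-0.015,0]],"turn":[[0,0,0]],"grip":[0]}' 25 | egrep 'tool_pos|force'
python3 - <<'E'
from h import *
from cell import env
o=env.get_obs(); print(tosc(o["tool_pos"]),o["force"],o["force"][:2]@EY)
E
```

```text
tool_pos: [0.49, 0.2266, 0.0716]
force: [-0.1, -2.2, 0.1]
grasp_force: 25.0
tool_pos: [0.4896, 0.2289, 0.0716]
force: [0.5, -2.1, -2.3]
grasp_force: 25.0
tool_pos: [0.4895, 0.2297, 0.0717]
force: [0.0, -3.7, -1.8]
grasp_force: 25.0
tool_pos: [0.4894, 0.2305, 0.0716]
force: [-0.1, -4.6, -0.6]
grasp_force: 25.0
[ 0.14737281 88.22125426 71.63360419] [-0.12086008 -4.57115091 -0.60350121] -4.486210044915962
```

```bash
python3 -m creep '{"translation":[[0,-0.015,0],[0,-0.015,0],[0,-0.012,0]],"turn":[[0,0,0],[0,0,0],[0,0,0]],"grip":[0,0,0]}' 25 | egrep 'tool_pos|force'
python3 -m creep '{"translation":[[0,0,0]],"turn":[[0,0,0]],"grip":[0]}' 25 | egrep 'tool_pos|force'
python3 - <<'E'
from h import *
from cell import env
o=env.get_obs(); print(tosc(o["tool_pos"]),o["force"],o["force"][:2]@EY,o["wrist_torque"])
E
```

```text
tool_pos: [0.4889, 0.2329, 0.0716]
force: [-0.8, -6.8, -1.1]
grasp_force: 25.0
tool_pos: [0.4889, 0.233, 0.0716]
force: [-0.5, -6.0, 0.4]
grasp_force: 25.0
[ 0.11047832 90.72877807 71.63267197] [-0.52080539 -6.04079524  0.37924405] -5.868016607264474 [-1.51243132  0.02208378 -0.00827386]
```

```bash
python3 -m creep '{"translation":[[0,-0.013,0],[0,-0.012,0],[0,0,0],[0,0,0],[0,0,0]],"turn":[[0,0,0],[0,0,0],[0,0,0],[0,0,0],[0,0,0]],"grip":[0,0,0,0,0]}' 25 | egrep 'tool_pos|force'
python3 -m creep '{"translation":[[0,0,0],[0,0,0],[0,0,0]],"turn":[[0,0,0],[0,0,0],[0,0,0]],"grip":[0,0,0]}' 25 | egrep 'tool_pos|force'
python3 -m creep '{"translation":[[0,0,0],[0,0,0]],"turn":[[0,0,0],[0,0,0]],"grip":[0,0]}' 25 | egrep 'tool_pos|force'
python3 - <<'E'
from h import *
from cell import env
o=env.get_obs(); print(tosc(o["tool_pos"]),o["force"],o["force"][:2]@EY)
E
```

```text
tool_pos: [0.4888, 0.2341, 0.0717]
force: [0.9, -7.7, 0.5]
grasp_force: 25.0
tool_pos: [0.4887, 0.2341, 0.0716]
force: [-0.9, -8.1, 0.0]
grasp_force: 25.0
tool_pos: [0.4887, 0.2341, 0.0717]
force: [0.2, -7.5, 0.7]
grasp_force: 25.0
[ 0.1348631  91.86494742 71.65584332] [ 0.22828248 -7.46489144  0.68514917] -7.397530982854479
```

```bash
python3 -m creep '{"translation":[[0,0.012,0],[0,0.012,0],[0,0.012,0],[0,0.01,0],[0,0,0]],"turn":[[0,0,0],[0,0,0],[0,0,0],[0,0,0],[0,0,0]],"grip":[0,0,0,0,0]}' 25 | egrep 'tool_pos|force'
python3 - <<'E'
from h import *
from cell import env
o=env.get_obs(); print(tosc(o["tool_pos"]),o["force"],o["force"][:2]@EY)
E
```

```text
tool_pos: [0.4889, 0.2331, 0.0717]
force: [-0.8, -2.8, -2.5]
grasp_force: 25.0
[ 0.17005668 90.81628118 71.67686585] [-0.8087042  -2.79641054 -2.51670297] -2.621279309527199
```

```bash
python3 -m creep '{"translation":[[0,0.015,0],[0,0.015,0],[0,0.01,0],[0,0,0]],"turn":[[0,0,0],[0,0,0],[0,0,0],[0,0,0]],"grip":[0,0,0,0]}' 25 | egrep 'tool_pos|force'
python3 - <<'E'
from h import *
from cell import env
o=env.get_obs(); print(tosc(o["tool_pos"]),o["force"],o["force"][:2]@EY)
E
```

```text
tool_pos: [0.4898, 0.2304, 0.0721]
force: [-1.0, 1.3, -1.9]
grasp_force: 25.0
[ 0.52737869 88.06081341 72.10459337] [-1.04220017  1.2555538  -1.85295475] 1.4124909806292123
```

```bash
python3 -m creep '{"translation":[[0,0,0.003],[0,0,0],[0,0,0]],"turn":[[0,0,0],[0,0,0],[0,0,0]],"grip":[0,0,0]}' 5 | egrep 'tool_pos|force'
python3 -m creep '{"translation":[[0,0,0],[0,0,0],[0,0,0],[0,0,0],[0,0,0]],"turn":[[0,0,0],[0,0,0],[0,0,0],[0,0,0],[0,0,0]],"grip":[0.2,0.3,0.4,0.5,0.6]}' 5 | egrep 'tool_pos|force|width'
python3 -m creep '{"translation":[[0,0,0],[0,0,0],[0,0,0],[0,0,0],[0,0,0]],"turn":[[0,0,0],[0,0,0],[0,0,0],[0,0,0],[0,0,0]],"grip":[0.6,0.6,0.6,0.6,0.6]}' 5 | egrep 'tool_pos|force|width'
```

```text
tool_pos: [0.4901, 0.23, 0.0718]
force: [0.1, 1.0, -0.9]
grasp_force: 5.0
tool_pos: [0.4898, 0.2296, 0.0716]
force: [-0.1, 0.0, 0.9]
grip_width: 0.0462
grasp_force: 0.0
tool_pos: [0.4897, 0.2296, 0.0716]
force: [-0.2, 0.0, 0.3]
grip_width: 0.0522
grasp_force: 0.0
```

Released. Now I'll go straight up, move back out of the top camera's view, and look.

```bash
python3 -m creep '{"translation":[[0,0,-0.15],[0,0,-0.3],[0,0,-0.4],[0,0,-0.5],[0,0,-0.5]],"turn":[[0,0,0],[0,0,0],[0,0,0],[0,0,0],[0,0,0]],"grip":[0.6,0.6,0.6,0.6,0.6]}' | egrep 'tool_pos|force'
python3 -m creep '{"translation":[[0,0.3,0],[0,0.5,0],[0,0.5,0],[0,0.5,0],[0,0.5,0]],"turn":[[0,0,0],[0,0,0],[0,0,0],[0,0,0],[0,0,0]],"grip":[0.6,0.6,0.6,0.6,0.6]}' | egrep 'tool_pos|force'
python3 -m creep '{"translation":[[0,0.5,0],[0,0.5,0],[0,0.5,0],[0,0.3,0],[0,0,0]],"turn":[[0,0,0],[0,0,0],[0,0,0],[0,0,0],[0,0,0]],"grip":[0.6,0.6,0.6,0.6,0.6]}' | egrep 'tool_pos|force'
python3 - <<'E'
from h import *
from cell import env
d=env.read_camera("top"); P=cloud(d); s=tosc(P); V=d["frame"].max(-1)
m=(s[...,2]>75)&(s[...,2]<90)&(abs(s[...,0])<85)&(s[...,1]>-140)&(s[...,1]<110)
print("tray rim",m.sum(),cv2.minAreaRect(s[m][:,:2].astype(np.float32)))
for lo,hi in((-130,-90),(-60,0),(20,85)):
    k=m&(s[...,1]>lo)&(s[...,1]<hi); print(lo,np.median(s[k][:,2]))
print("bar",np.median(s[(s[...,2]>110)&(s[...,2]<140)&(abs(s[...,0])<60)&(s[...,1]>60)&(s[...,1]<110)],0))
a=cv2.resize(d["frame"][130:300,130:390],(520,340)); b=env.read_camera("scene")["frame"][180:290,200:400]; b=cv2.resize(b,(520,260)); cv2.imwrite("pics/f7.png",np.vstack([a,b])[:,:,::-1])
E
```

```text
tool_pos: [0.4897, 0.2297, 0.2218]
force: [0.5, 0.5, -0.0]
grasp_force: 0.0
tool_pos: [0.5209, 0.0471, 0.2207]
force: [0.3, -0.3, -0.3]
grasp_force: 0.0
tool_pos: [0.5448, -0.0959, 0.2201]
force: [-0.8, 0.8, -0.7]
grasp_force: 0.0
tray rim 560 ((-1.0393447875976562, -6.030433654785156), (140.7769317626953, 199.84010314941406), 0.011084445752203465)
-130 82.28100274180392
-60 81.81275541801637
20 81.38598083754522
bar [ -2.95202246  85.83222722 127.01032506]
```

View pics/f7.png

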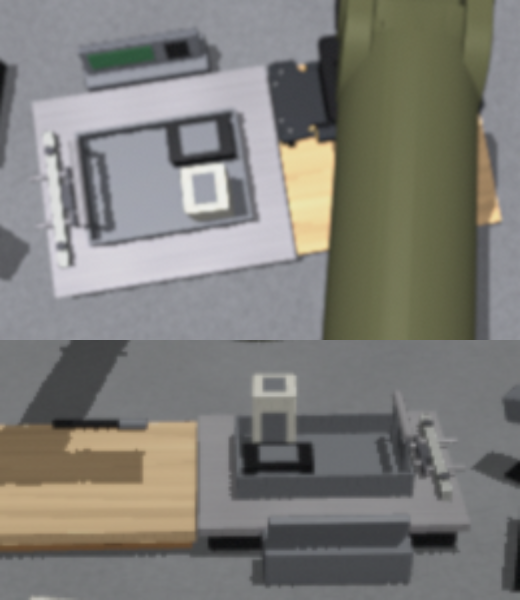

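The tray lies flat, square (0.01°) and within 1 mm of centre, its nose about 2 mm into the bumper (≈(80,190) in the upper picture). The cartons are upright, the marker has not moved, and the gripper is clear.

```bash
python3 -c "
from cell import env
print(env.sign_off())"
```

```text
the job is handed in; nothing more can be done
None
```

The job is handed in: the tray was slid over the step onto the scale, held against the bumper at about 7.5–8 N at the wrist for about a second, and released flat, square, centred to about 1 mm and still touching the bumper, with the cartons upright.

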